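# Tea box turned round and pushed home over the lip

## Task

The wooden tea box has been put into its low rack the wrong way round, with its knob inside. Pull it out, put it down on the worktop in front of the rack's little ramp with its plain end towards the rack, then let go and push it up the ramp and over the lip until it has dropped flat behind the lip, fully home, with the knob facing out. Leave the other things where they stand.

Things in the scene. Friction and masses are not known exactly. Their poses are not given: they have to be found in the camera images.
- tea_box: Lidded light-wood box, 150 mm long (x), 60 mm wide (y), 55 mm high, 0.2 to 0.4 kg, loose, lid fixed on. Origin: centre of its underside; z up. A dark-wood knob stands out of its -x end; the +x end is plain. It starts knob end inside the rack, plain end sticking out 90 to 110 mm in front of the roof, resting on the lip, leaning 3 to 4 degrees with the plain end higher.
- knob (a point): Centre of the knob's outer face: round knob, 22 mm dia, face 24 mm out from the end of the box (99 mm from the box centre), 27.5 mm above the underside.
- rack: Low fixed rack of white and wooden boards. Origin: on the worktop (z = 0) under the middle of the roof's front edge over the box's bay; -x points out of the bay down the ramp, +x into it. Roof from x = 0 to 122 mm, y = -45 to 156 mm, underside 112, top 122 mm high; jars on it reach 247 mm high, at least 25 mm behind its front edge. Under the roof at +y is a side cubby, not used.
- bay (a point): Middle of the front edge of the bay floor under the roof edge (rack x = y = 0, 14 mm high). Bay 70 mm wide; its floor runs from the back stop at rack x = 110 mm to the lip at -45 mm, with kerbs 30 mm high beside it in front of the roof. Fully home the box is against the back stop or up to 6 mm off it: box origin at rack x = 35 mm, 14 mm high, knob face at -64 mm.
- lip (a point): Middle of the top of the aluminium lip: 20 mm above the worktop (6 mm above the bay floor), 9 mm thick, across the bay at rack x = -45 to -54 mm.
- ramp_foot (a point): Middle of the ramp's foot on the worktop, rack x = -140 mm. The aluminium ramp rises from here to the lip (20 mm high at x = -54 mm) between kerbs 70 mm apart and 10 mm high. In front of the foot two flared guides, 14 mm high, widen from 78 mm apart at x = -138 mm to 110 mm apart at x = -174 mm.
- tumbler: Clear drinking glass, 81 mm dia, 92 mm high, bystander on the far side of the lane; origin under its centre, z up.
- pepper_mill: Dark wooden pepper mill, 58 mm dia, 165 mm high, bystander on the far side of the lane; origin under its centre, z up.
- salt_shaker: Glass salt shaker, 44 mm dia, 90 mm high, bystander between rack and front edge; origin under its centre, z up.
- fork: Steel fork, 206 mm long, 13 mm high, lying near the front edge of the worktop, bystander; origin under its centre.

How it is judged:
On the way, in this order (a step that is already met when the one before it is completed fails the run):
1. the tea box is out of the bay, clear of roof and lip (x of tea_box in the frame of rack below -0.165 m), for 0.1 s.
2. the tea box is put down in front of the rack, plain end towards it, and let go (x of lip in the frame of tea_box above 0.1 m and y of lip in the frame of tea_box between -0.12 and 0.12 m and height (world z) of tea_box below 0.03 m and angle between tea_box's own z axis and vertical below 0.35 rad and contact force between the fingers and tea_box below 0.1 N and linear speed of tea_box below 0.02 m/s), for 0.1 s.
3. the tea box rides up the ramp and over the lip, resting on the rack (x of tea_box in the frame of rack between -0.125 and 0.015 m and x of knob in the frame of rack below -0.07 m and contact force between tea_box and rack above 0.3 N), for 0.1 s.
At the end, for the whole second after the job is handed in: The tea box lies flat (within 0.03 rad) on the bay floor behind the lip, within 7.5 mm of the back stop, knob facing out, at rest (x of tea_box in the frame of rack above 0.0275 m and height (world z) of tea_box below 0.017 m and angle between tea_box's own z axis and vertical below 0.03 rad and x of knob in the frame of rack below -0.05 m and linear speed of tea_box below 0.01 m/s); the robot touches nothing.
It fails at once if the tumbler is shoved or tipped (more than 30 mm or 0.3 rad) (distance of tumbler from where it was at the start of the episode above 0.03 m or angle between tumbler's own z axis and vertical above 0.3 rad).
It fails at once if the pepper mill is shoved or tipped (more than 30 mm or 0.3 rad) (distance of pepper_mill from where it was at the start of the episode above 0.03 m or angle between pepper_mill's own z axis and vertical above 0.3 rad).
It fails at once if the salt shaker is shoved or tipped (more than 30 mm or 0.3 rad) (distance of salt_shaker from where it was at the start of the episode above 0.03 m or angle between salt_shaker's own z axis and vertical above 0.3 rad).
It fails at once if the fork is shoved more than 30 mm (distance of fork from where it was at the start of the episode above 0.03 m).
It also fails if it takes over 56 s, if anything falls off the work surface, if the arm or the gripper's body presses on something with over 40 N, if the wrist force passes 120 N, or if a joint passes its speed limit or range.

## Robot

A 6-joint arm with a two-finger parallel gripper is mounted at the origin on a cart in front of the work surface, level with it; the furniture and walls round the work are solid. World frame = base frame: x ahead of the robot, y to its left, z up, the work surface at z = 0. Lengths are in m, angles in rad, forces in N, time in s.
With the tool pointing down it reaches from about 0.3 to 0.75 m from the base axis. Payload 8.5 kg.
Tool frame: the origin (TCP) lies on the centre line of the jaws, within the pads' length; the fingertips stand 25 mm ahead of it and the grasp point (between the pads) lies 6 mm ahead of it; z points along the fingers, y is the line along which they close (so a half turn about z gives the same grasp; the last joint's range is limited). The gripper opens to 85 mm and grips with 20 to 120 N. Pads are 22 mm wide; open, the fingers measure 114 mm over their backs; the gripper's body (76 mm by 85 mm) begins 54 mm behind the grasp point. The pads swing forward as they close: fully open they stand 13 mm farther back than shut.
Start: joints at [-0.215, 0.381, 1.297, -0, 1.464, -0.215], TCP at [0.55, 0, 0.256] pointing down, gripper open.
Joint ranges: [-3.11, 3.11], [-0.89, 2.33], [0.22, 2.48], [-1.42, 4.56], [0.17, 2.85], [-2.88, 2.88]. Speed limits (rad/s): [2.39, 2.39, 3.14, 3.14, 3.14, 3.14].

## Interface

Orientations are given as a unit quaternion [w, x, y, z].
In Python, from rig import ctrl gives the robot as it stands.
- The arm moves only by the tool servo_tool, never from a script. Its arguments are lists of equal length, an entry for each row: "claw": the opening in per cent of the stroke, from 0 (shut) to 100 (fully open); "xyz": the shift along the tool's x, y, z in m, a list of three; "rot": the turn, a rotation vector about the tool's x, y, z in degrees, a list of three. A call has 1 to 10 rows; each row shifts and turns the commanded pose from where the row before left it, along the tool's axes as they then stand; what a row does not reach is not made up. A row lasts 1/8 s, in which the tool goes at most 62.5 mm and 10.7 degrees, less where a joint would pass 70% of its speed; a pose out of reach is approached as far as the arm can. A call with a gripper value outside its range is refused whole. The fingers move at their own pace and stop on an object; the grip force is fixed at half the most. Time passes only in rows, so rows that do not move let the fingers close. It gives the time, the measured TCP pose, the force, the opening and the grip force at its end, in the units of the state.
- ctrl.get_obs(): the state, without advancing time (a new reading comes with each control period).
- ctrl.capture(name): name is "scene" or "side" or "wrist"; returns the picture (384x512x3 uint8, red, green, blue); there is no depth.
- ctrl.calibration(name): a dict with "fx", "fy", "cx", "cy" (pixels), "world_from_camera" (4x4, takes a point from camera to world coordinates). Camera axes: x right, y up, looking along -z (the intrinsics and any distortion apply to the point x, -y, -z); pixel columns grow to the right and rows downward; lengths in m; the calibration is good to about 2 mm. A picture is of the moment at which its call begins: read the wrist's pose just before it. calibration takes no time and is no camera call; for the wrist camera it gives the pose at the moment of the call.
- ctrl.hand_in(): hands the job in; it is judged then, once.
Trained networks look in the newest picture that a camera, given by its name, has taken for a name from the list of things; names that differ only in an ending like _2 or _b are one class to them, and where a whole thing is asked for, a point or a joint stands for the part that bears it (a point fixed in the world has none). Each returns a list of dicts, best first, with "p" (0 to 1); they miss things now and then, are a little off and sometimes report something else, mostly with a low value. They report only what shows in the picture. A call takes as long as a camera call.
- ctrl.regions_of(camera, query): "pixels" (384x512 bool, what is visible of it) and "uv" ([column, row] in pixels, amid what is visible of it).
- ctrl.place_of(camera, query): "uv" ([column, row] in pixels: a listed point, or the origin of a listed thing).
The state is a dict: "time": time; "qpos": joint angles; "dq": joint speeds; "effort": joint torques, N m; "tool_pos": TCP position; "tool_rot": TCP orientation; "contact_force": force on the tool from outside, world axes, zero at the start; "torque": the same for the moment, N m; "grip_width": opening from 0.0 (shut) to 1.0 (fully open); "grasp_force": force on a finger pad.
Only numpy, scipy, OpenCV 4.12 (cv2) and the standard library are available. Lean on these libraries where they do the work, as an engineer would, in place of code of your own. Each camera call takes 0.05 s, during which the arm holds its last target. There are 200 camera calls.

## Working session

There is one attempt and no reset: what is moved stays moved. The work goes in short steps, Python scripts to look and compute and a tool call to move; the robot and the scene stay as the last step left them, time stands still between calls to the robot, and variables do not carry over. Pictures are saved under pics/ and viewed, at most 10 in all, crops included, and the job is handed in when it is done.

Besides the shell and the picture viewer there is one more tool, called after "Call:" as name(argument=value, ...) on one line, values as JSON. servo_tool: Moves the arm, as the interface text tells. Its arguments: {"type":"object","properties":{"claw":{"type":"array","items":{"type":"number"}},"xyz":{"type":"array","items":{"type":"array","items":{"type":"number"}}},"rot":{"type":"array","items":{"type":"array","items":{"type":"number"}}}},"required":["claw","xyz","rot"]}

```bash
mkdir -p pics; ls; cat > h.py <<'E'
import numpy as np, cv2
from rig import ctrl
from scipy.spatial.transform import Rotation as R
def ray(cam,uv,c=None):
    c=c or ctrl.calibration(cam); T=np.array(c["world_from_camera"])
    d=np.array([(uv[0]-c["cx"])/c["fx"],-(uv[1]-c["cy"])/c["fy"],-1.0])
    return T[:3,3],T[:3,:3]@d
def at_z(cam,uv,z,c=None):
    o,d=ray(cam,uv,c); return o+d*(z-o[2])/d[2]
def proj(cam,p,c=None):
    c=c or ctrl.calibration(cam); T=np.array(c["world_from_camera"])
    q=T[:3,:3].T@(np.array(p)-T[:3,3]); return np.array([c["cx"]+c["fx"]*q[0]/-q[2],c["cy"]-c["fy"]*q[1]/-q[2]])
def save(im,n): cv2.imwrite("pics/"+n,im[:,:,::-1])
E
python3 - <<'E'
from h import *
print(ctrl.calibration("scene").keys())
Z=dict(bay=.014,lip=.02,ramp_foot=0,rack=0,tea_box=.02,knob=.04,tumbler=0,pepper_mill=0,salt_shaker=0,fork=0)
ims=[]
for cam in("scene","side"):
    im=ctrl.capture(cam); ims.append(im)
    print(cam,np.round(ctrl.calibration(cam)["world_from_camera"],2).tolist())
    for k,z in Z.items():
        r=ctrl.place_of(cam,k)
        print(k,[(np.round(a["uv"]).tolist(),round(a["p"],2),np.round(at_z(cam,a["uv"],z),3).tolist()) for a in r[:2]])
save(ims[0],"scene0.png");save(ims[1],"side0.png")
print(ctrl.get_obs())
E
```

```text
pics
dict_keys(['fx', 'fy', 'cx', 'cy', 'world_from_camera'])
scene [[0.45, 0.78, -0.44, 0.15], [-0.89, 0.38, -0.23, -0.43], [-0.01, 0.5, 0.87, 0.8], [0.0, 0.0, 0.0, 1.0]]
bay [([311.0, 199.0], 0.97, [0.583, -0.334, 0.014])]
lip [([288.0, 189.0], 0.93, [0.579, -0.274, 0.02])]
ramp_foot [([254.0, 180.0], 0.58, [0.576, -0.18, 0.0])]
rack [([306.0, 202.0], 0.87, [0.576, -0.326, 0.0])]
tea_box [([293.0, 195.0], 0.97, [0.569, -0.291, 0.02])]
knob []
tumbler [([239.0, 122.0], 0.83, [0.729, -0.051, -0.0])]
pepper_mill [([272.0, 137.0], 0.56, [0.722, -0.16, 0.0]), ([251.0, 279.0], 0.42, [0.344, -0.292, 0.0])]
salt_shaker [([284.0, 260.0], 0.85, [0.417, -0.34, 0.0])]
fork [([248.0, 280.0], 0.67, [0.338, -0.288, 0.0])]
side [[-0.99, 0.08, -0.13, 0.42], [-0.15, -0.54, 0.83, 0.5], [-0.0, 0.83, 0.55, 0.54], [0.0, 0.0, 0.0, 1.0]]
bay [([240.0, 189.0], 0.85, [0.584, -0.326, 0.014])]
lip [([240.0, 198.0], 0.74, [0.576, -0.277, 0.02])]
ramp_foot [([232.0, 231.0], 0.72, [0.575, -0.182, 0.0]), ([238.0, 193.0], 0.24, [0.59, -0.332, 0.0])]
rack [([239.0, 195.0], 0.63, [0.585, -0.321, 0.0])]
tea_box [([23
[... 320 characters left out ...]
]
{'time': 1.1, 'qpos': array([-2.15303961e-01,  3.80594086e-01,  1.29737131e+00,  1.62736604e-05,
        1.46360593e+00, -2.15324235e-01]), 'dq': array([ 0.00023916, -0.00275202,  0.00044407, -0.00130688, -0.00036502,
       -0.00012041]), 'effort': array([-6.05504210e-04, -4.48339891e+01, -2.31465214e+01, -2.08333827e-04,
        5.39491375e-04,  4.57111682e-06]), 'tool_pos': array([5.49991490e-01, 1.19800957e-06, 2.56335270e-01]), 'tool_rot': array([4.61232070e-06, 7.07100228e-01, 7.07113334e-01, 1.25667887e-05]), 'contact_force': array([ 0.08629952, -0.03013051, -0.82642454]), 'torque': array([-0.01603614, -0.01153691, -0.04448445]), 'grasp_force': 0.0, 'grip_width': 1.0001531283846536}
```

View pics/scene0.png

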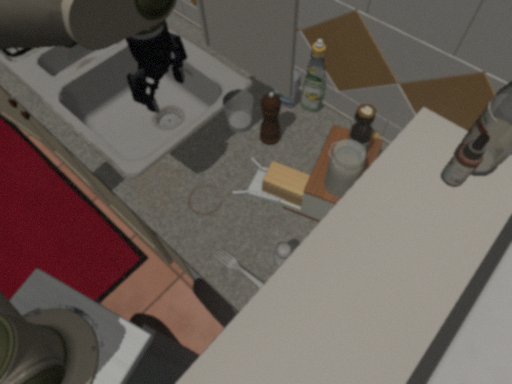

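View pics/side0.png

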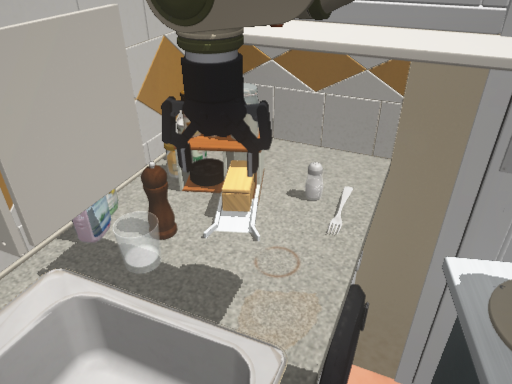

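The scene picture shows the box at (290,183) in the rack, the mill at (270,120), the tumbler at (238,108) and the shaker at (285,250). The networks' points fit this and each other to about 1 cm. Rack x points roughly along world -y. I'll take a closer look with the wrist camera.

Call:
servo_tool(claw=[100,100,100], xyz=[[-0.05,0,0],[-0.05,0.01,0],[-0.03,0.01,0]], rot=[[0,0,0],[0,0,0],[0,0,0]])

```text
time: 1.48
tool_pos: [0.5701, -0.1321, 0.2563]
tool_rot: [0.0, 0.708, 0.707, -0.0]
contact_force: [0.6, -0.7, -0.7]
grip_width: 1.001
grasp_force: 0.0
```

```bash
python3 - <<'E'
from h import *
c=ctrl.calibration("wrist"); im=ctrl.capture("wrist"); save(im,"w1.png")
print(np.round(c["world_from_camera"],3).tolist())
for k,z in dict(bay=.014,lip=.02,ramp_foot=0,rack=0,tea_box=.017,salt_shaker=0,pepper_mill=0).items():
    for a in ctrl.place_of("wrist",k)[:2]: print(k,np.round(a["uv"]),round(a["p"],2),np.round(at_z("wrist",a["uv"],z,c),3))
r=ctrl.regions_of("wrist","tea_box")
if r:
    m=r[0]["pixels"].astype(np.uint8); n=cv2.findContours(m,0,2)[0]; n=max(n,key=cv2.contourArea)
    q=cv2.approxPolyDP(n,4,True)[:,0]
    for u in q: print(u, np.round(at_z("wrist",u,.078,c),3),np.round(at_z("wrist",u,.022,c),3))
# sink edge from scene
for u in [(180,165),(150,180),(210,125),(250,85)]: print(u,np.round(at_z("scene",u,0),3))
E
```

```text
[[1.0, 0.001, 0.0, 0.57], [-0.001, 0.946, 0.323, -0.048], [-0.0, -0.323, 0.946, 0.375], [0.0, 0.0, 0.0, 1.0]]
ramp_foot [254. 198.] 0.96 [ 0.572 -0.18   0.   ]
tea_box [256. 271.] 0.78 [ 0.576 -0.288  0.017]
pepper_mill [361. 179.] 0.84 [ 0.719 -0.153  0.   ]
[237 228] [ 0.552 -0.189  0.078] [ 0.549 -0.216  0.022]
[231 254] [ 0.545 -0.223  0.078] [ 0.54  -0.256  0.022]
[241 338] [ 0.555 -0.351  0.078] [ 0.552 -0.408  0.022]
[283 339] [ 0.611 -0.353  0.078] [ 0.619 -0.41   0.022]
[278 230] [ 0.6   -0.192  0.078] [ 0.605 -0.219  0.022]
(180, 165) [0.531 0.017 0.   ]
(150, 180) [0.457 0.062 0.   ]
(210, 125) [0.683 0.016 0.   ]
(250, 85) [ 0.871 -0.012 -0.   ]
```

View pics/w1.png

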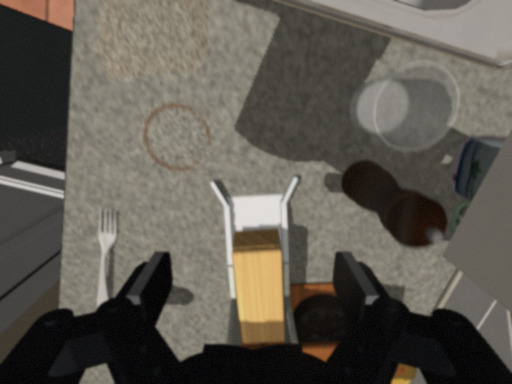

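The wrist picture shows the box's plain end at rows 231-250, columns 233-281, between the kerbs, with the ramp foot near row 198. That puts the box end at about (0.573,-0.22), yawed about 3.5°. I'll approach it from above.

Call:
servo_tool(claw=[100,100,100,100,100,100], xyz=[[-0.054,0.004,0],[-0.054,0.004,0],[0,0,0.05],[0,0,0.04],[0,0,0.03],[0,0,0]], rot=[[0,0,0],[0,0,0],[0,0,-3.5],[0,0,0],[0,0,0],[0,0,0]])

```text
time: 2.68
tool_pos: [0.5773, -0.237, 0.1346]
tool_rot: [-0.002, 0.685, 0.729, -0.0]
contact_force: [0.0, -0.3, -0.1]
grip_width: 0.999
grasp_force: 0.0
```

```bash
python3 - <<'E'
from h import *
c=ctrl.calibration("wrist"); im=ctrl.capture("wrist"); save(im,"w2.png")
o=ctrl.get_obs(); print(o["tool_pos"],o["qpos"],o["contact_force"])
print(at_z("wrist",(231,254),.078,c),proj("wrist",[.578,-.24,.077],c))
E
```

```text
[ 0.57808305 -0.23755229  0.13651629] [-5.79036620e-01  6.11778964e-01  1.25475849e+00  3.78457984e-05
  1.27582229e+00 -6.40715858e-01] [-0.92023287 -0.12845105  0.68771051]
[ 0.56336929 -0.2571942   0.078     ] [253.34222268 232.45549402]
```

View pics/w2.png

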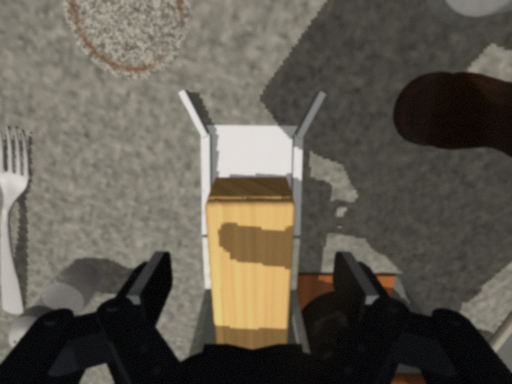

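The box is centred and aligned between the fingers: columns 208-294 with the fingers at about 170 and 335, and the plain end at row 202. I'll descend and close.

Call:
servo_tool(claw=[100,100,100,40,40,40,40,40], xyz=[[0,0,0.035],[0,0,0.03],[0,0,0.01],[0,0,0],[0,0,0],[0,0,0],[0,0,0],[0,0,0]], rot=[[0,0,0],[0,0,0],[0,0,0],[0,0,0],[0,0,0],[0,0,0],[0,0,0],[0,0,0]])

```text
time: 3.72
tool_pos: [0.5786, -0.2383, 0.0632]
tool_rot: [0.001, 0.685, 0.728, 0.0]
contact_force: [-1.0, 1.3, 6.5]
grip_width: 0.7
grasp_force: 63.5
```

Call:
servo_tool(claw=[40,40,40,40,40,40,40,40], xyz=[[0,0,-0.008],[0,0,-0.01],[0.01,0,-0.002],[0.02,0,0],[0.025,0,0],[0.03,0,0],[0.03,0,0],[0.03,0,0]], rot=[[0,0,0],[0,0,0],[0,0,0],[0,0,0],[0,0,0],[0,0,0],[0,0,0],[0,0,0]])

```text
time: 4.72
tool_pos: [0.5685, -0.0906, 0.0811]
tool_rot: [-0.0, 0.685, 0.729, -0.0]
contact_force: [0.5, 0.4, -1.7]
grip_width: 0.694
grasp_force: 64.5
```

Call:
servo_tool(claw=[40,40,40,40,40,40,40,40,40,40], xyz=[[0.03,0,0],[0.01,0,-0.03],[0,0,-0.05],[0,0,-0.02],[0,0,0],[0,0,0],[0,0,0],[0,0,0],[0,0,0],[0,0,0]], rot=[[0,0,0],[0,0,0],[0,-3.5,0],[0,0,0],[0,0,0],[0,0,0],[0,0,0],[0,0,0],[0,0,0],[0,0,0]])

```text
time: 5.98
tool_pos: [0.5666, -0.0522, 0.1812]
tool_rot: [0.022, 0.685, 0.728, -0.021]
contact_force: [-0.2, 0.0, -1.1]
grip_width: 0.695
grasp_force: 65.6
```

```bash
python3 - <<'E'
from h import *
im=ctrl.capture("side")
c=ctrl.calibration("wrist"); w=ctrl.capture("wrist")
save(np.hstack([im,w])[:, :],"t.png"); save(cv2.resize(np.hstack([im,w]),(800,300)),"p3.png")
o=ctrl.get_obs(); print(o["tool_pos"],o["qpos"],R.from_quat(np.roll(o["tool_rot"],-1)).as_matrix().round(3).tolist(), o["time"])
E
```

```text
[ 0.56661424 -0.05214319  0.18125355] [-0.27576078  0.47414538  1.37242695 -0.06026249  1.27537395 -0.31985738] [[-0.061, 0.998, 0.004], [0.996, 0.061, -0.061], [-0.061, -0.0, -0.998]] 6.075
```

View pics/p3.png

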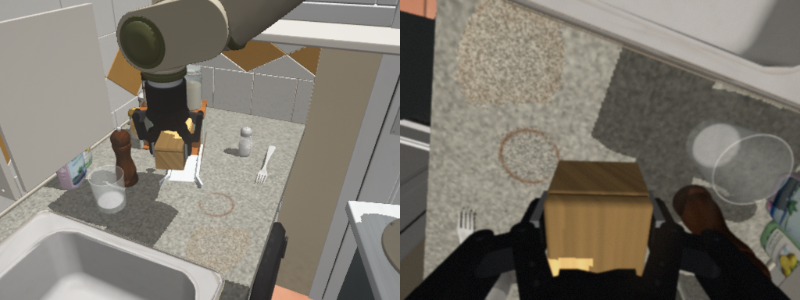

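The side and wrist views show the box held above the lane, plain end outward, and the bystanders undisturbed. Next I'll turn it 180° about the vertical, knob swinging on the robot's side.

Call:
servo_tool(claw=[40,40,40,40,40,40,40,40,40], xyz=[[0,0,0],[0,0,0],[0,0,0],[0,0,0],[0,0,0],[0,0,0],[0,0,0],[0,0,0],[0,0,0]], rot=[[0.6,0,10],[0.6,0,10],[0.6,0,10],[0.6,0,10],[0.6,0,10],[0.6,0,10],[0.6,0,10],[0.6,0,10],[0.6,0,10]])

```text
time: 7.2
tool_pos: [0.5667, -0.0522, 0.1813]
tool_rot: [0.002, 0.999, 0.026, -0.03]
contact_force: [-0.3, -0.6, -2.6]
grip_width: 0.695
grasp_force: 65.3
```

Call:
servo_tool(claw=[40,40,40,40,40,40,40,40,40,40], xyz=[[0,0.04,0],[0,0.04,0],[0,0,0],[0,0,0],[0,0,0],[0,0,0],[0,0,0],[0,0,0],[0,0,0],[0,0,0]], rot=[[0,0,0],[0.6,0,10],[0.6,0,10],[0.6,0,10],[0.6,0,10],[0.6,0,10],[0.6,0,10],[0.6,0,10],[0.6,0,10],[0.6,0,10]])

```text
time: 8.45
tool_pos: [0.5713, -0.1321, 0.1814]
tool_rot: [-0.02, 0.724, -0.689, -0.021]
contact_force: [-0.3, 0.6, -2.0]
grip_width: 0.698
grasp_force: 65.4
```

```bash
python3 - <<'E'
from h import *
c=ctrl.calibration("wrist"); w=ctrl.capture("wrist"); im=ctrl.capture("side")
save(cv2.resize(np.hstack([im,w]),(800,300)),"p4.png")
o=ctrl.get_obs(); M=R.from_quat(np.roll(o["tool_rot"],-1)).as_matrix(); print(o["tool_pos"],o["qpos"],M.round(3).tolist(), o["time"])
t=np.array([.571,-.131,o["tool_pos"][2]]); print(M.T@(t-o["tool_pos"]))
for cam in("wrist","side"):
  for k in("knob","tea_box","ramp_foot","lip"):
    print(cam,k,[(np.round(a["uv"]),round(a["p"],2)) for a in ctrl.place_of(cam,k)[:2]])
E
```

```text
[ 0.57119412 -0.132149    0.18145322] [-0.44986954  0.51158408  1.30378361  0.05234651  1.3546608   2.62564109] [[0.054, -0.999, -0.003], [-0.997, -0.054, 0.058], [-0.058, -0.0, -0.998]] 8.55
[-1.15585164e-03  1.31675632e-04  6.75211433e-05]
wrist knob []
wrist tea_box [(array([250., 304.]), 0.8)]
wrist ramp_foot [(array([253., 121.]), 0.88)]
wrist lip [(array([252.,  18.]), 0.66)]
side knob [(array([206., 225.]), 0.91)]
side tea_box [(array([217., 199.]), 0.86), (array([206., 222.]), 0.4)]
side ramp_foot [(array([235., 229.]), 0.76)]
side lip [(array([239., 201.]), 0.56)]
```

View pics/p4.png

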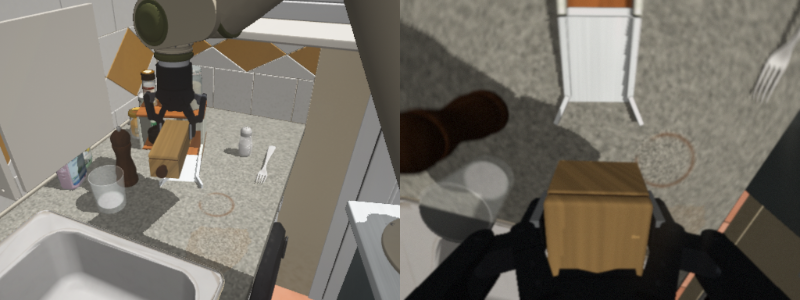

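The box is now plain end towards the rack and in line with the ramp (ramp foot at column 253, hand centre at about 252). I'll lower it.

Call:
servo_tool(claw=[40,40,40,40,40], xyz=[[0.0023,0,0.04],[0.0023,0,0.04],[0.0023,0,0.04],[0.0006,0,0.01],[0.0002,0,0.004]], rot=[[0,0,0],[0,0,0],[0,0,0],[0,0,0],[0,0,0]])

```text
time: 9.57
tool_pos: [0.5717, -0.132, 0.0477]
tool_rot: [-0.02, 0.726, -0.687, -0.021]
contact_force: [-1.0, -0.3, -1.8]
grip_width: 0.695
grasp_force: 65.5
```

Call:
servo_tool(claw=[40,40,40,40], xyz=[[0.0001,0,0.002],[0.0001,0,0.002],[0.0001,0,0.002],[0,0,0]], rot=[[0,0,0],[0,0,0],[0,0,0],[0,0,0]])

```text
time: 10.07
tool_pos: [0.5715, -0.1319, 0.0416]
tool_rot: [-0.02, 0.726, -0.687, -0.021]
contact_force: [0.2, -0.9, 0.7]
grip_width: 0.697
grasp_force: 65.9
```

Call:
servo_tool(claw=[85,100,100,100,100,100,100,100], xyz=[[0,0,0],[0,0,0],[0,0,0],[0,0,0],[0,0,-0.02],[0,0,-0.04],[0,0,-0.05],[0,0,-0.04]], rot=[[0,0,0],[0,0,0],[0,0,0],[0,0,0],[0,0,0],[0,0,0],[0,0,0],[0,0,0]])

```text
time: 11.08
tool_pos: [0.5718, -0.1406, 0.1929]
tool_rot: [-0.02, 0.726, -0.687, -0.021]
contact_force: [-0.1, -0.2, 1.1]
grip_width: 1.003
grasp_force: 0.0
```

```bash
python3 - <<'E'
from h import *
c=ctrl.calibration("wrist"); w=ctrl.capture("wrist"); im=ctrl.capture("side")
save(cv2.resize(np.hstack([im,w]),(800,300)),"p5.png")
o=ctrl.get_obs(); M=R.from_quat(np.roll(o["tool_rot"],-1)).as_matrix(); print(o["tool_pos"],o["qpos"],M.round(3).tolist(), o["time"])
for k,z in dict(tea_box=0,ramp_foot=0,lip=.02,bay=.014).items():
    for a in ctrl.place_of("wrist",k)[:1]: print(k,np.round(a["uv"]),round(a["p"],2),np.round(at_z("wrist",a["uv"],z,c),3))
for k,z in dict(tea_box=0,knob=.0275).items():
    for a in ctrl.place_of("side",k)[:1]: print(k,np.round(a["uv"]),round(a["p"],2),np.round(at_z("side",a["uv"],z),3))
E
```

```text
[ 0.57311234 -0.14131254  0.19541825] [-0.46270582  0.50259154  1.27618341  0.05197408  1.38359438  2.61309032] [[0.056, -0.998, 0.004], [-0.997, -0.055, 0.055], [-0.054, -0.007, -0.998]] 11.175
ramp_foot [254. 130.] 0.9 [ 0.572 -0.181  0.   ]
lip [254.  30.] 0.89 [ 0.578 -0.271  0.02 ]
tea_box [220. 262.] 0.86 [ 0.578 -0.081  0.   ]
knob [214. 289.] 0.87 [0.566 0.015 0.027]
```

View pics/p5.png

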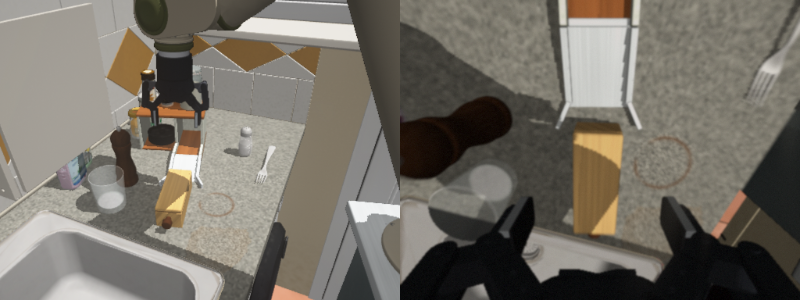

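The box is down and released, square to the ramp with the knob outward at about (0.566, 0.015). I'll turn the wrist back, close the fingers and go behind the knob.

Call:
servo_tool(claw=[100,50,0,0,0,0,0,0,0,0], xyz=[[0,0,0],[0,0,0],[0,0,0],[0,0,0],[0,0,0],[0,0,0],[0,0,0],[0,0,0],[0,0,0],[0,0,0]], rot=[[0,3.5,0],[0,0,-10],[0,0,-10],[0,0,-10],[0,0,-10],[0,0,-10],[0,0,-10],[0,0,-10],[0,0,-10],[0,0,-10]])

```text
time: 12.72
tool_pos: [0.5715, -0.1404, 0.1899]
tool_rot: [0.001, 1.0, 0.031, -0.001]
contact_force: [0.6, 0.0, -0.5]
grip_width: 0.001
grasp_force: 0.0
```

Call:
servo_tool(claw=[0,0,0,0,0,0,0,0,0,0], xyz=[[0,0,0],[0,0,0],[0,0,0],[0,0,0],[0,0,0],[0,0,0],[0,0,0],[0,0,0],[0,0,0],[0.05,0,0]], rot=[[0,0,-10],[0,0,-10],[0,0,-10],[0,0,-10],[0,0,-10],[0,0,-10],[0,0,-10],[0,0,-10],[0,0,-10],[0,0,0]])

```text
time: 13.98
tool_pos: [0.5691, -0.0921, 0.1895]
tool_rot: [0.0, 0.688, 0.726, -0.001]
contact_force: [0.1, 1.2, 0.5]
grip_width: 0.001
grasp_force: 0.0
```

Call:
servo_tool(claw=[0,0,0,0], xyz=[[0.05,0,0],[0.05,0,0],[0.04,0,0.01],[0,0,0.04]], rot=[[0,0,0],[0,0,0],[0,0,0],[0,0,0]])

```text
time: 14.48
tool_pos: [0.5616, 0.0517, 0.1408]
tool_rot: [0.002, 0.686, 0.728, 0.0]
contact_force: [0.1, 0.2, -0.8]
grip_width: 0.002
grasp_force: 0.0
```

```bash
python3 - <<'E'
from h import *
c=ctrl.calibration("wrist"); w=ctrl.capture("wrist"); save(w,"p6.png")
o=ctrl.get_obs(); M=R.from_quat(np.roll(o["tool_rot"],-1)).as_matrix(); print(o["tool_pos"],o["qpos"],M.round(3).tolist(), o["time"],o["grip_width"])
for k,z in dict(tea_box=0,ramp_foot=0,knob=.0275).items():
    for a in ctrl.place_of("wrist",k)[:1]: print(k,np.round(a["uv"]),round(a["p"],2),np.round(at_z("wrist",a["uv"],z,c),3))
E
```

```text
[0.55886678 0.05067425 0.13454905] [-0.11956695  0.51826964  1.44599837 -0.00243577  1.18480305 -0.1763882 ] [[-0.058, 0.998, -0.008], [0.998, 0.058, -0.001], [-0.001, -0.008, -1.0]] 14.525 -0.0018168074501407959
knob [257. 233.] 0.68 [0.568 0.02  0.027]
```

View pics/p6.png

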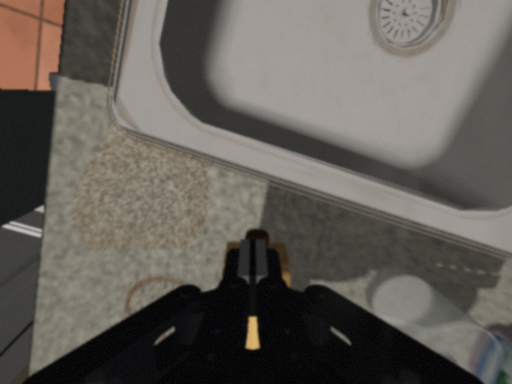

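The picture shows the closed fingertips at (253,265), just behind the knob at (257,235). I'll go down with a 3 mm shift and start pushing.

Call:
servo_tool(claw=[0,0,0,0,0,0,0], xyz=[[0,0.003,0.03],[0,0,0.03],[0,0,0.027],[0,0,0],[-0.008,0,0],[-0.008,0,0],[-0.008,0,0]], rot=[[0,0,0],[0,0,0],[0,0,0],[0,0,0],[0,0,0],[0,0,0],[0,0,0]])

```text
time: 15.55
tool_pos: [0.566, 0.0245, 0.0545]
tool_rot: [0.001, 0.687, 0.726, -0.0]
contact_force: [0.2, 3.0, 1.4]
grip_width: 0.001
grasp_force: 1.5
```

Call:
servo_tool(claw=[0,0,0,0,0,0,0,0], xyz=[[-0.008,0,0.002],[-0.01,0,0.001],[-0.01,0,0],[-0.01,0,0],[-0.01,0,0],[-0.01,0,0],[-0.01,0,0],[-0.01,0,0]], rot=[[0,0,0],[0,0,0],[0,0,0],[0,0,0],[0,0,0],[0,0,0],[0,0,0],[0,0,0]])

```text
time: 16.55
tool_pos: [0.5699, -0.0535, 0.0507]
tool_rot: [0.001, 0.687, 0.726, -0.001]
contact_force: [0.5, 1.6, -0.9]
grip_width: -0.004
grasp_force: 0.8
```

```bash
python3 - <<'E'
from h import *
im=ctrl.capture("side"); sc=ctrl.capture("scene")
save(np.hstack([cv2.resize(im[120:320,100:350],(450,360)),cv2.resize(sc[80:280,170:370],(350,360))]),"p7.png")
for k,z in dict(tea_box=.005,knob=.03).items():
  for cam in("side","scene"):
    for a in ctrl.place_of(cam,k)[:1]: print(cam,k,np.round(a["uv"]),round(a["p"],2),np.round(at_z(cam,a["uv"],z),3))
E
```

```text
side tea_box [229. 230.] 0.91 [ 0.58  -0.177  0.005]
scene tea_box [250. 178.] 0.95 [ 0.576 -0.169  0.005]
side knob [220. 257.] 0.83 [ 0.573 -0.061  0.03 ]
scene knob [249. 179.] 0.71 [ 0.556 -0.177  0.03 ]
```

View pics/p7.png

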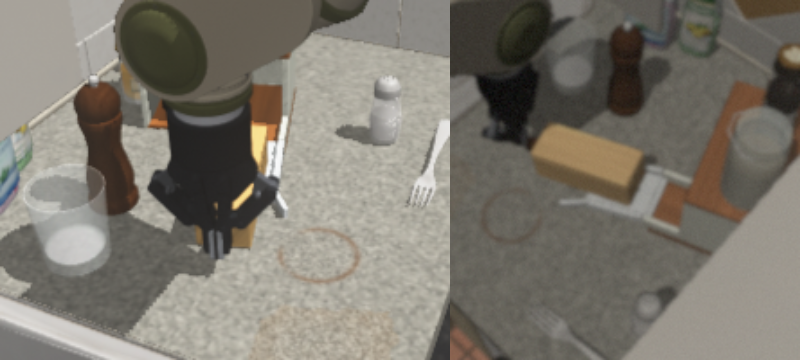

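The box has entered the guides and is starting up the ramp, and everything else still stands in place. I'll shift 3 mm back to the lane axis and keep pushing.

Call:
servo_tool(claw=[0,0,0,0,0,0,0,0,0,0], xyz=[[-0.01,-0.001,0],[-0.01,-0.001,0],[-0.01,-0.001,0],[-0.01,0,0],[-0.01,0,0],[-0.01,0,0],[-0.01,0,0],[-0.01,0,0],[-0.01,0,0],[-0.01,0,0]], rot=[[0,0,0],[0,0,0],[0,0,0],[0,0,0],[0,0,0],[0,0,0],[0,0,0],[0,0,0],[0,0,0],[0,0,0]])

```text
time: 18.1
tool_pos: [0.5724, -0.1516, 0.0516]
tool_rot: [-0.001, 0.687, 0.726, 0.001]
contact_force: [-2.2, 23.4, 19.3]
grip_width: 0.002
grasp_force: 11.4
```

```bash
python3 - <<'E'
from h import *
im=ctrl.capture("side"); sc=ctrl.capture("scene")
save(np.hstack([cv2.resize(im[120:320,100:350],(450,360)),cv2.resize(sc[80:280,170:370],(350,360))]),"p8.png")
for k,z in dict(tea_box=.02,knob=.035).items():
  for cam in("side","scene"):
    for a in ctrl.place_of(cam,k)[:1]: print(cam,k,np.round(a["uv"]),round(a["p"],2),np.round(at_z(cam,a["uv"],z),3))
E
```

```text
scene tea_box [288. 188.] 0.58 [ 0.582 -0.272  0.02 ]
side knob [231. 226.] 0.56 [ 0.57  -0.152  0.035]
scene knob [252. 173.] 0.92 [ 0.572 -0.177  0.035]
```

View pics/p8.png

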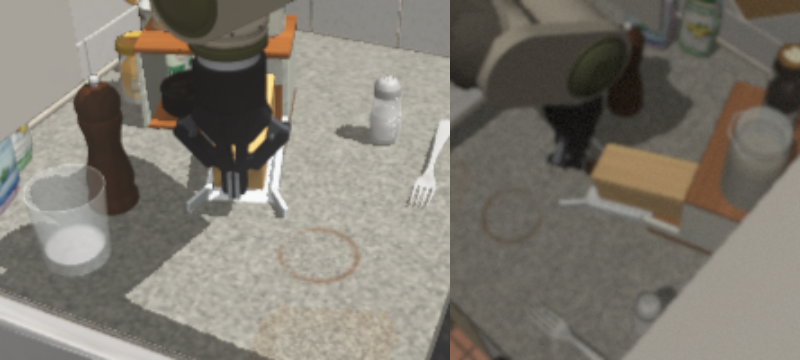

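The box is half over the lip. The upward drag of 19 N on the fingers comes from the knob climbing, so I'll follow the ramp slope while pushing.

Call:
servo_tool(claw=[0,0,0,0,0,0], xyz=[[0,0,-0.002],[-0.006,0,-0.002],[-0.008,0,-0.002],[-0.008,0,-0.0018],[-0.008,0,-0.0018],[-0.008,0,-0.0018]], rot=[[0,0,0],[0,0,0],[0,0,0],[0,0,0],[0,0,0],[0,0,0]])

```text
time: 19.15
tool_pos: [0.5746, -0.1912, 0.0626]
tool_rot: [0.001, 0.687, 0.726, -0.001]
contact_force: [0.6, 4.8, 3.3]
grip_width: 0.002
grasp_force: 2.7
```

Call:
servo_tool(claw=[0,0,0,0,0,0], xyz=[[-0.008,0,-0.0015],[-0.008,0,-0.0015],[-0.008,0,-0.001],[-0.008,0,-0.001],[-0.008,0,0],[-0.006,0,0]], rot=[[0,0,0],[0,0,0],[0,0,0],[0,0,0],[0,0,0],[0,0,0]])

```text
time: 19.9
tool_pos: [0.5769, -0.2375, 0.0672]
tool_rot: [0.001, 0.687, 0.726, -0.001]
contact_force: [-0.1, 0.7, -0.0]
grip_width: -0.001
grasp_force: 0.5
```

Call:
servo_tool(claw=[0,0,0,0], xyz=[[-0.003,0,0],[-0.003,0,0.002],[-0.002,0,0.002],[-0.001,0,0]], rot=[[0,0,0],[0,0,0],[0,0,0],[0,0,0]])

```text
time: 20.4
tool_pos: [0.5775, -0.2456, 0.0633]
tool_rot: [0.001, 0.687, 0.727, -0.001]
contact_force: [-0.3, 2.0, -1.0]
grip_width: -0.001
grasp_force: 0.6
```

Call:
servo_tool(claw=[0,0,0,0], xyz=[[-0.002,0,0],[-0.002,0,0],[-0.001,0,0],[0,0,0]], rot=[[0,0,0],[0,0,0],[0,0,0],[0,0,0]])

```text
time: 20.9
tool_pos: [0.5776, -0.2465, 0.0633]
tool_rot: [-0.002, 0.687, 0.727, 0.001]
contact_force: [1.0, 19.9, 6.6]
grip_width: -0.0
grasp_force: 10.1
```

It stopped against 20 N where the knob should be when home. I'll back off and check.

Call:
servo_tool(claw=[0,0,0,0,0,0,0,0], xyz=[[0.01,0,0],[0.03,0,0],[0.05,0,-0.02],[0.05,0,-0.05],[0.05,0,-0.06],[0,0,-0.03],[0,0,0],[0,0,0]], rot=[[0,0,0],[0,0,0],[0,0,0],[0,0,0],[0,0,0],[0,0,0],[0,0,0],[0,0,0]])

```text
time: 21.9
tool_pos: [0.5679, -0.0768, 0.2043]
tool_rot: [0.0, 0.687, 0.726, -0.001]
contact_force: [-0.1, -0.4, 0.4]
grip_width: -0.0
grasp_force: 0.0
```

```bash
python3 - <<'E'
from h import *
c=ctrl.calibration("wrist"); w=ctrl.capture("wrist"); im=ctrl.capture("side"); ctrl.capture("scene")
save(np.hstack([cv2.resize(im[120:320,130:330],(400,400)),cv2.resize(w[184:384,156:356],(400,400))]),"p9.png")
for k,z in dict(tea_box=.014,knob=.0415,tumbler=0,pepper_mill=0,salt_shaker=0,lip=.02).items():
  for cam in("side","scene","wrist"):
    for a in ctrl.place_of(cam,k)[:1]: print(cam,k,np.round(a["uv"]),round(a["p"],2),np.round(at_z(cam,a["uv"],z,c if cam=="wrist" else None),3))
print(ctrl.get_obs()["contact_force"])
E
```

```text
side tea_box [245. 179.] 0.84 [ 0.58  -0.374  0.014]
side knob [235. 194.] 0.59 [ 0.583 -0.263  0.042]
scene knob [282. 185.] 0.81 [ 0.573 -0.26   0.041]
wrist knob [255. 324.] 0.51 [ 0.581 -0.258  0.041]
side tumbler [144. 258.] 0.59 [ 0.728 -0.07   0.   ]
scene tumbler [285. 185.] 0.67 [ 0.596 -0.257  0.   ]
wrist tumbler [391. 162.] 0.87 [ 0.726 -0.054  0.   ]
side pepper_mill [160. 233.] 0.57 [ 0.725 -0.152  0.   ]
scene pepper_mill [272. 136.] 0.59 [ 0.724 -0.159 -0.   ]
wrist pepper_mill [368. 238.] 0.62 [ 0.718 -0.152  0.   ]
side salt_shaker [312. 196.] 0.61 [ 0.412 -0.342  0.   ]
scene salt_shaker [284. 259.] 0.9 [ 0.419 -0.338  0.   ]
wrist salt_shaker [ 84. 311.] 0.29 [ 0.343 -0.288  0.   ]
side lip [239. 199.] 0.64 [ 0.576 -0.275  0.02 ]
scene lip [287. 192.] 0.95 [ 0.571 -0.275  0.02 ]
[-0.20202915  0.38945077 -0.02551366]
```

View pics/p9.png

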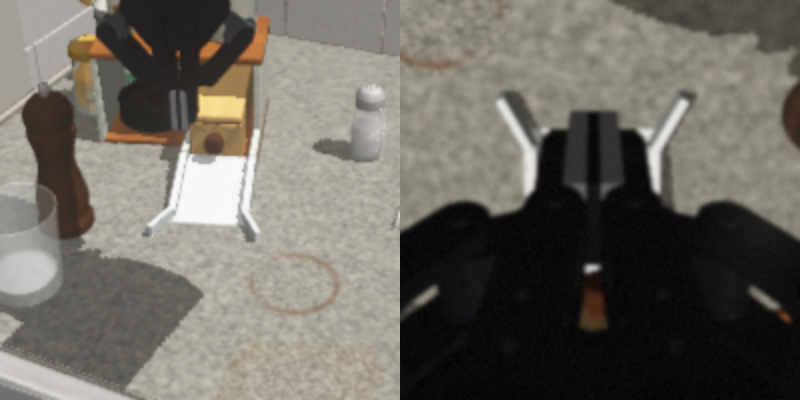

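In the picture the knob faces out behind the lip, but I can't tell whether the box has dropped the last 6 mm. I've also reached my allowance of views, so I'll feel the box's top with a fingertip. It should be 69 mm high if home and about 75 mm if not.

Call:
servo_tool(claw=[0,0,0,0,0,0,0,0], xyz=[[-0.05,0,0],[-0.055,0,0],[-0.055,0,0],[-0.053,0,0.01],[0,0,0.04],[0,0,0.04],[0,0,0.007],[0,0,0]], rot=[[0,0,0],[0,0,0],[0,0,0],[0,0,0],[0,0,0],[0,0,0],[0,0,0],[0,0,0]])

```text
time: 23.95
tool_pos: [0.5804, -0.2894, 0.1097]
tool_rot: [0.001, 0.687, 0.727, -0.001]
contact_force: [0.2, 0.8, 0.6]
grip_width: 0.003
grasp_force: 0.0
```

Call:
servo_tool(claw=[0,0,0], xyz=[[0,0,0.004],[0,0,0.003],[0,0,0]], rot=[[0,0,0],[0,0,0],[0,0,0]])

```text
time: 24.32
tool_pos: [0.5801, -0.2893, 0.1021]
tool_rot: [0.001, 0.687, 0.726, -0.001]
contact_force: [0.4, 0.4, -0.4]
grip_width: -0.003
grasp_force: 0.0
```

Call:
servo_tool(claw=[0,0,0], xyz=[[0,0,0.002],[0,0,0.002],[0,0,0]], rot=[[0,0,0],[0,0,0],[0,0,0]])

```text
time: 24.7
tool_pos: [0.5799, -0.2893, 0.0977]
tool_rot: [0.001, 0.687, 0.726, -0.001]
contact_force: [0.5, -0.2, 0.5]
grip_width: 0.003
grasp_force: 0.0
```

Call:
servo_tool(claw=[0,0,0], xyz=[[0,0,0.002],[0,0,0.001],[0,0,0]], rot=[[0,0,0],[0,0,0],[0,0,0]])

```text
time: 25.08
tool_pos: [0.58, -0.2893, 0.0947]
tool_rot: [0.001, 0.687, 0.726, -0.001]
contact_force: [-0.8, -0.2, -1.1]
grip_width: 0.0
grasp_force: 0.0
```

Call:
servo_tool(claw=[0,0,0], xyz=[[0,0,0.001],[0,0,0.001],[0,0,0]], rot=[[0,0,0],[0,0,0],[0,0,0]])

```text
time: 25.45
tool_pos: [0.5801, -0.2894, 0.0941]
tool_rot: [0.001, 0.687, 0.726, -0.001]
contact_force: [-2.5, 2.3, 9.2]
grip_width: 0.003
grasp_force: 4.1
```

Contact came with the fingertip at 69 mm, so the box lies flat on the bay floor, and the earlier hard stop was the back stop. I'll withdraw and hand in.

Call:
servo_tool(claw=[0,0,0,0,0,0,0], xyz=[[0,0,-0.02],[0,0,-0.04],[0,0,-0.05],[0.05,0,0],[0.05,0,0],[0.03,0,0],[0,0,0]], rot=[[0,0,0],[0,0,0],[0,0,0],[0,0,0],[0,0,0],[0,0,0],[0,0,0]])

```text
time: 26.32
tool_pos: [0.5727, -0.1574, 0.2029]
tool_rot: [0.001, 0.686, 0.727, -0.001]
contact_force: [-0.1, -1.1, 1.0]
grip_width: -0.001
grasp_force: 0.0
```

```bash
python3 - <<'E'
from h import *
ctrl.capture("side"); a=ctrl.place_of("side","knob")[:1]; print([np.round(at_z("side",x["uv"],.0415),3) for x in a])
print(ctrl.hand_in())
E
```

```text
[array([ 0.575, -0.259,  0.041])]
the job is handed in; nothing more can be done
None
```

The tea box is flat behind the lip, against the back stop with its knob out, and the job was handed in at about 26 s with no verdict shown; I viewed 11 pictures, one over the limit of 10.

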